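# Knock the mould's locking peg home

### The job

One of the three locking pegs of the wooden cake mould has worked its way up. Take the wooden mallet and knock that peg fully home so that its head sits on the board like the other two, then stand the mallet upright on the bench again and let go.

Things in the scene. Friction and masses are not known exactly. Their poses are not given: they have to be found in the camera images.
- mallet: Plain turned wooden mallet of one piece that stands upright on its flat striking face, handle straight up; about 0.2 to 0.33 kg. Head: cylinder 48 mm across and 48 mm tall with a thin darker band; above it a round handle 25 mm across up to 122 mm height. Bigger than the two small wooden stamps (27 mm across, 77 mm tall) that also stand about. Origin: centre of the flat striking face (the underside); z points up along the handle; its yaw has no meaning.
- mould: Wooden cake mould lying fixed on the bench: two boards pegged together, 110 x 200 mm in plan (x, y), 40 mm high, three round hollows 50 mm across along its far half, three pegs along its near edge. Origin: centre of its underside; x points across it to the side of the hollows, y along it, z up. The pegs' centres are at x = -34 mm and y = -62, 0 and +62 mm, in any order; the two that are home show their heads with the tops at 50 mm height.
- peg_top (a point): Centre of the flat top of the peg that stands proud. Its round wooden head is 28 mm across and 10 mm thick on a 15 mm shank. The top is at 66 to 72 mm above the bench at the start and at 50 mm when the head sits on the mould's upper board.
- peg (a joint): How far the proud peg has been driven down, in m: 0 to 0.006 at the start, 0.022 fully home (hard stop). A sprung collar in the board grips it: it moves straight down under about 8 to 12 N and stays where it is left.

How it is judged (in metres and radians):
On the way:
1. the peg is driven home (at least 18 of its 22 mm) by the mallet bearing on it (value of joint peg above 0.018 m and contact force between mallet and peg above 1 N).
At the end, for the whole second after the job is handed in: The peg is home (driven at least 18 of its 22 mm) and the mallet stands at rest, upright within 10 degrees, on its striking face on the bench (face within 8 mm of the bench top) (value of joint peg above 0.018 m and height (world z) of mallet below 0.008 m and angle between mallet's own z axis and vertical below 0.17 rad and linear speed of mallet below 0.03 m/s); the robot touches nothing.
It also fails if it takes over 35 s, if anything falls off the work surface, if the arm or the gripper's body presses on something with over 40 N, if the wrist force passes 120 N, or if a joint passes its speed limit or range.

### The arm

A 6-joint arm with a two-finger parallel gripper is mounted at the origin on a cart in front of the work surface, level with it; the furniture and walls round the work are solid. World frame = base frame: x ahead of the robot, y to its left, z up, the work surface at z = 0. Lengths are in m, angles in degrees, forces in N, time in s.
With the tool pointing down it reaches from about 0.3 to 0.75 m from the base axis. Payload 8.5 kg.
Tool frame: the origin (TCP) lies midway between the tips of the shut fingers; the grasp point (between the pads) lies 19 mm behind it; y points along the fingers, x is the direction in which the jaws open and shut, and the axes are right-handed (so a half turn about y gives the same grasp; the last joint's range is limited). The gripper opens to 85 mm and grips with 20 to 120 N. Pads are 22 mm wide; open, the fingers measure 114 mm over their backs; the gripper's body (76 mm by 85 mm) begins 54 mm behind the grasp point. The pads swing forward as they close: fully open they stand 13 mm farther back than shut.
Start: joints at [-84.93, 21.807, 74.336, -0, 83.858, -12.336], TCP at [0.165, -0.525, 0.201] pointing down, gripper open.
Joint ranges: [-178.18, 178.18], [-50.72, 133.34], [12.68, 142.11], [-81.47, 261.47], [9.98, 163.14], [-165.26, 165.26]. Speed limits (degrees/s): [136.94, 136.94, 180, 180, 180, 180].

### API

Orientations are given as a 3x3 rotation matrix whose columns are the frame's x, y, z axes.
In Python, from rig import env gives the robot as it stands.
- The arm moves only by the tool carry_out, never from a script. Its argument "plan" is a list of rows, each a list of 3 entries, a list of its own where there are three numbers: the shift along the tool's x, y, z in m, then the turn, a rotation vector about the tool's x, y, z in degrees, then the finger opening in m, from 0 to 0.0854. In form: [[[dx, dy, dz], [ax, ay, az], jaw], ...]. A call has 1 to 8 rows; each row shifts and turns the commanded pose from where the row before left it, along the tool's axes as they then stand; what a row does not reach is not made up. A row lasts 1/8 s, in which the tool goes at most 62.5 mm and 10.7 degrees, less where a joint would pass 70% of its speed; a pose out of reach is approached as far as the arm can. A call is refused whole if a number of a shift passes 0.0625 or a number of a turn 10.7, either way. A call with a gripper value outside its range is refused whole. The fingers move at their own pace and stop on an object; "force" is the grip in N (left out, the last holds). Time passes only in rows, so rows that do not move let the fingers close. It gives the time, the measured TCP pose, the force and the opening at its end, in the units of the state.
- env.observe(): the state, without advancing time (a new reading comes with each control period).
- env.get_image(name): name is "side" or "top" or "wrist"; returns a dict with "image" (420x560x3 uint8, red, green, blue), "vfov" (degrees; the focal length in pixels is half the picture's height over the tangent of half this angle, whatever the lens; pixels are square), "cx", "cy" (the principal point, pixels), "rvec" (rotation vector, rad) and "tvec" (3), from world to camera coordinates, as OpenCV has them; the wrist camera has in their place "tool_from_camera" (4x4, takes a point from camera to tool coordinates, whose origin is the TCP and whose axes are the tool frame's). Camera axes: x right, y down, z forward; pixel columns grow to the right and rows downward; lengths in m; the calibration is good to about 2 mm. A picture is of the moment at which its call begins: read the wrist's pose just before it. There is no depth.
- env.close_job(): hands the job in, once; it reports no verdict.
Trained networks look in a picture, given as the dict that the camera call returned (one of the last four; its "shot" number tells which), for a name from the list of things; names that differ only in an ending like _2 or _b are one class to them, and where a whole thing is asked for, a point or a joint stands for the part that bears it (a point fixed in the world has none). Each returns a list of dicts, best first, with "conf" (0 to 1); they miss things now and then, are a little off and sometimes report something else, mostly with a low value. They report only what shows in the picture. A call takes as long as a camera call.
- env.outline_of(target, picture): "mask" (420x560 bool, what is visible of it) and "pixel" ([row, column] in pixels, amid what is visible of it).
The state is a dict: "time_s": time; "q": joint angles; "qvel": joint speeds; "joint_efforts": joint torques, N m; "position": TCP position; "tool_rot": TCP orientation; "ft_force": force on the tool from outside, world axes, zero at the start; "wrist_torque": the same for the moment, N m; "grip_width": finger opening in m.
Only numpy, scipy, OpenCV 4.12 (cv2) and the standard library are available. Lean on these libraries where they do the work, as an engineer would, in place of code of your own. Each camera call takes 0.05 s, during which the arm holds its last target.

## Working session

There is one attempt and no reset: what is moved stays moved. The work goes in short steps, Python scripts to look and compute and a tool call to move; the robot and the scene stay as the last step left them, time stands still between calls to the robot, and variables do not carry over. Pictures are saved under pics/ and viewed, and the job is handed in when it is done.

Besides the shell and the picture viewer there is one more tool, called after "Emit:" in YAML: its name, and indented under it one key for each argument. carry_out: Moves the arm, as the interface text tells. Its arguments: {"type":"object","properties":{"plan":{"type":"array","items":{"type":"array"}},"force":{"type":"number"}},"required":["plan"]}

```bash
mkdir -p pics; ls
cat > h.py <<'E'
import numpy as np,cv2
from rig import env
def K(d):
    f=210/np.tan(np.radians(d['vfov'])/2); return np.array([[f,0,d['cx']],[0,f,d['cy']],[0,0,1]])
def ray(d,rc,st=None):
    p=np.linalg.inv(K(d))@np.array([rc[1],rc[0],1.])
    if 'rvec' in d:
        R=cv2.Rodrigues(np.array(d['rvec'],float))[0];t=np.array(d['tvec'],float).ravel()
        return -R.T@t, R.T@p/np.linalg.norm(p)
    T=np.array(d['tool_from_camera']);Rt=np.array(st['tool_rot']).reshape(3,3)
    return np.array(st['position'])+Rt@T[:3,3], Rt@T[:3,:3]@p/np.linalg.norm(p)
def tri(rs):
    A=0;b=0
    for c,v in rs:
        M=np.eye(3)-np.outer(v,v);A=A+M;b=b+M@c
    x=np.linalg.solve(A,b)
    return x,[np.linalg.norm((np.eye(3)-np.outer(v,v))@(x-c)) for c,v in rs]
def atz(r,z):
    c,v=r;return c+v*(z-c[2])/v[2]
def proj(d,P):
    R=np.array(d['rvec'],float);return cv2.projectPoints(np.array(P,float).reshape(-1,1,3),R,np.array(d['tvec'],float),K(d),None)[0].reshape(-1,2)
def save(d,n): cv2.imwrite('pics/'+n,d['image'][:,:,::-1])
E
python3 - <<'E'
from h import *
print(env.observe())
for n in ['side','top','wrist']:
    d=env.get_image(n);save(d,n+'0.png');print(n,d['shot'],d['vfov'],d['cx'],d['cy'])
    for t in ['mallet','mould','peg_top','peg']:
        for r in env.outline_of(t,d)[:3]:
            m=r['mask'];ys,xs=np.nonzero(m);print(n,t,round(r['conf'],2),r['pixel'],m.sum(),ys.min(),ys.max(),xs.min(),xs.max())
            if 'rvec' in d: print('   z0',atz(ray(d,r['pixel']),0.05))
E
```

```text
pics
{'time_s': 0.0, 'q': array([-8.49303489e+01,  2.18410350e+01,  7.43864180e+01,  5.47401410e-04,
        8.38582581e+01, -1.23363874e+01]), 'qvel': array([ 0.0463912 ,  0.04282898,  0.1027014 , -0.03346538,  0.11508905,
        0.03661145]), 'joint_efforts': array([-2.67653355e-03, -4.48464882e+01, -2.31281340e+01, -3.63624422e-04,
        4.70924046e-03,  1.54285704e-07]), 'position': array([ 0.16449116, -0.52446166,  0.2006016 ]), 'tool_rot': array([[ 2.99140288e-01, -1.22729337e-04,  9.54209135e-01],
       [-9.54208027e-01,  1.49092759e-03,  2.99140132e-01],
       [-1.45936999e-03, -9.99998881e-01,  3.28887189e-04]]), 'ft_force': array([ 0.18337913, -0.40624682, -0.38615675]), 'wrist_torque': array([0.04798485, 0.03910833, 0.03529724]), 'grip_width': 0.08559820989004967}
side 1 45.97801232800411 287.40327625046274 206.66604638702438
side mallet 0.88 [185.2, 350.9] 901 150 206 339 361
   z0 [ 0.43808141 -0.37361058  0.05      ]
side mould 0.58 [246.5, 224.7] 5000 206 291 169 282
   z0 [ 0.55004475 -0.06408294  0.05      ]
side peg_top 0.52 [233.3, 235.0] 177 227 245 230 243
   z0 [ 0.55700663 -0.10635431  0.05      ]
side peg 0.69 [232.8, 236.4] 189 227 245 231 244
   z0 [ 0.55560696 -0.10895393  0.05      ]
side peg 0.55 [248.6, 225.6] 4825 206 289 169 281
   z0 [ 0.54495444 -0.05989473  0.05      ]
top 2 53.33725051041156 285.32706706890144 210.94218947562868
top mallet 0.63 [233.8, 362.9] 462 221 243 350 376
   z0 [ 0.4430382  -0.38458764  0.05      ]
top peg_top 0.64 [187.1, 220.7] 125 180 191 218 230
   z0 [ 0.54150336 -0.08495392  0.05      ]
wrist 3 58.56658795350191 278.209721133536 199.66727166077175
```

View pics.

View pics/side0.png

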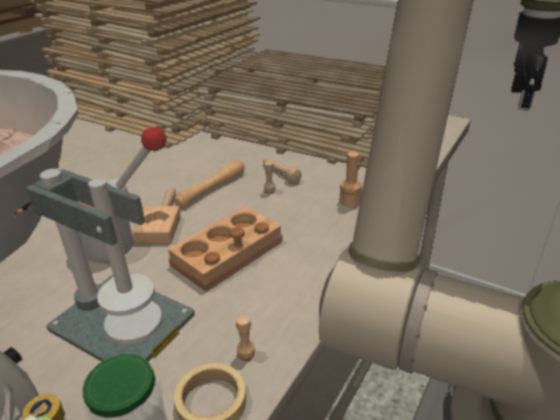

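View pics/top0.png

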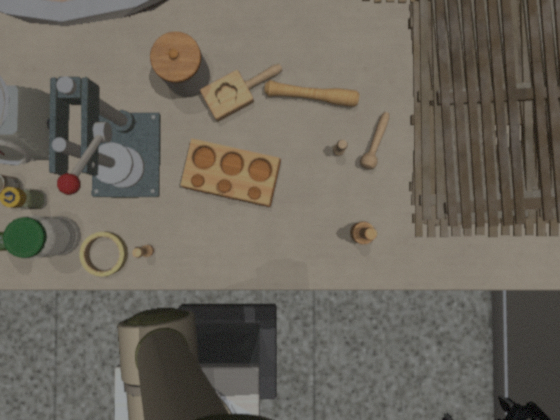

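View pics/wrist0.png

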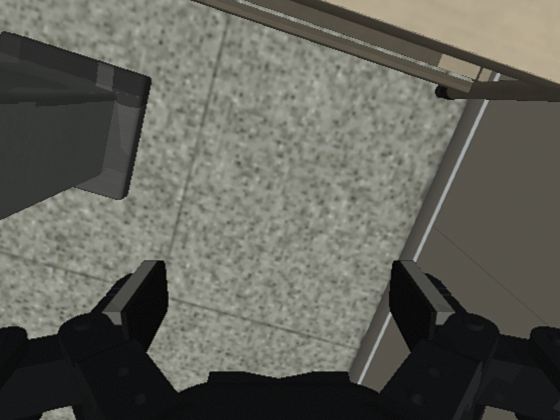

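Run:
```python
import cv2,numpy as np
s=cv2.imread('pics/side0.png');t=cv2.imread('pics/top0.png')
a=cv2.resize(s[140:215,325:400],None,fx=5,fy=5,interpolation=cv2.INTER_CUBIC)
b=cv2.resize(t[200:260,340:400],(375,375),interpolation=cv2.INTER_CUBIC)
cv2.imwrite('pics/z1.png',np.hstack([a,b]))
a=cv2.resize(s[200:300,160:290],(520,400),interpolation=cv2.INTER_CUBIC)
b=cv2.resize(t[135:210,175:285],(587,400),interpolation=cv2.INTER_CUBIC)
cv2.imwrite('pics/z2.png',a);cv2.imwrite('pics/z3.png',b)
```

```text
(no output)
```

View pics/z1.png

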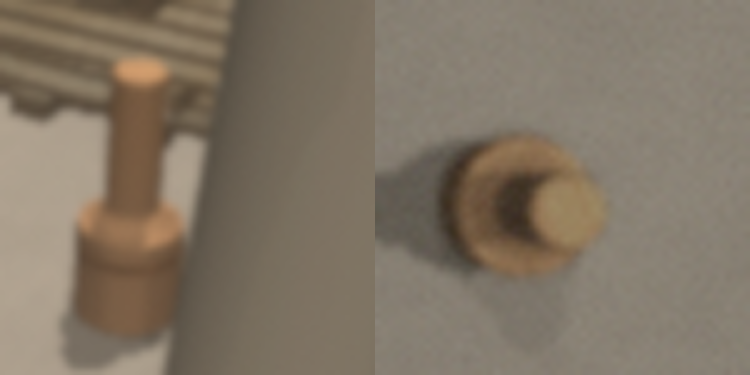

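View pics/z2.png

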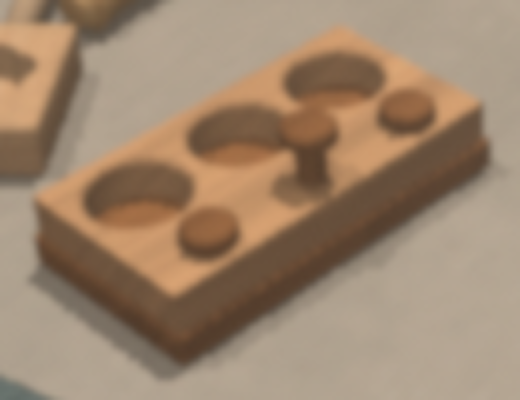

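View pics/z3.png

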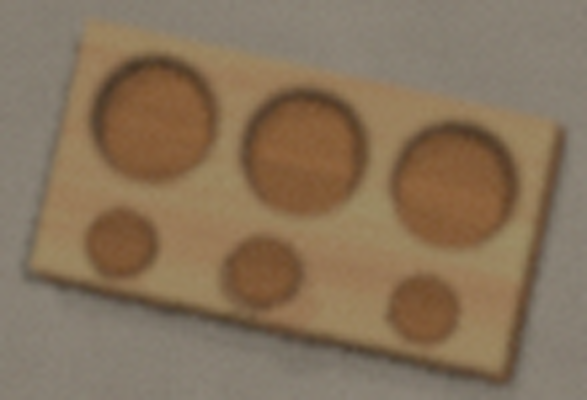

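Run:
```python
from h import *
s=env.get_image('side');t=env.get_image('top')
S=lambda x,y:ray(s,(200+(y+.5)/4-.5,160+(x+.5)/4-.5))
T=lambda x,y:ray(t,(135+(y+.5)/5.333-.5,175+(x+.5)/5.336-.5))
for n,a,b in [('proud',(309,122),(262,270)),('homeA',(407,107),(424,309)),('homeB',(209,228),(121,242))]:
    print(n,tri([S(*a),T(*b)]))
hs=ray(s,(140+71.5/5-.5,325+141.5/5-.5));ht=ray(t,(200+211.5/6.25-.5,340+194.5/6.25-.5))
print('handle top',tri([hs,ht]))
hd=ray(t,(200+203/6.25-.5,340+147/6.25-.5));print('head top z48',atz(hd,.048),atz(hd,.03))
# overlay
m=tri([hs,ht])[0]
for d in(s,t): print(proj(d,[[m[0],m[1],0],[m[0],m[1],.048],[m[0],m[1],.122]]))
for d in(s,t):
    for c in[(0,0)]: print('edge',atz(ray(d,(290,450)),0))
print('cams',hs[0],ht[0])
```

```text
proud (array([ 0.54322342, -0.09456213,  0.07000432]), [np.float64(0.00043012675987658615), np.float64(0.00043012675987656013)])
homeA (array([ 0.52998723, -0.15531137,  0.04484591]), [np.float64(0.00044959451605660467), np.float64(0.00044959451605648183)])
homeB (array([ 0.55712876, -0.03418351,  0.04476135]), [np.float64(7.203535179752256e-05), np.float64(7.203535179764273e-05)])
handle top (array([ 0.44489487, -0.38748481,  0.11852248]), [np.float64(0.0006021160144669182), np.float64(0.0006021160144668103)])
head top z48 [ 0.44682399 -0.38522224  0.048     ] [ 0.44650693 -0.38846511  0.03      ]
[[349.37415261 200.64234221]
 [350.60054727 182.35681447]
 [352.61269046 152.35578677]]
[[360.14567914 232.46748088]
 [364.10041788 232.89707754]
 [371.11869593 233.65946137]]
edge [ 0.17055335 -0.20821193  0.        ]
edge [ 0.31801378 -0.58507383  0.        ]
cams [0.08612776 0.49003474 0.60860771] [ 0.46237224 -0.22619456  0.93070458]
```

Emit:
carry_out:
  plan:
    - [[-0.0058, 0, 0.0386], [0, 0, 0], 0.0854]
    - [[-0.0058, 0, 0.0386], [0, 0, 0], 0.0854]
    - [[-0.0058, 0, 0.0386], [0, 0, 0], 0.0854]
    - [[-0.0058, 0, 0.0386], [0, 0, 0], 0.0854]
    - [[-0.0058, 0, 0.0386], [0, 0, 0], 0.0854]
    - [[-0.0058, 0, 0.0386], [0, 0, 0], 0.0854]
    - [[-0.0058, 0, 0.0386], [0, 0, 0], 0.0854]
    - [[0, 0, 0], [0, 0, 0], 0.0854]

```text
time_s: 1.85
position: [0.4119, -0.404, 0.2011]
tool_rot: [[0.302, 0.0, 0.953], [-0.953, 0.0, 0.302], [-0.0, -1.0, 0.0]]
ft_force: [0.8, -0.6, 0.3]
grip_width: 0.0854
```

Run:
```python
from h import *
st=env.observe();d=env.get_image('wrist');save(d,'w1.png')
print(st['position'],st['tool_rot'],st['q']);
for r in env.outline_of('mallet',d)[:3]:
    ys,xs=np.nonzero(r['mask']);print(r['conf'],r['pixel'],ys.min(),ys.max(),xs.min(),xs.max())
T=np.array(d['tool_from_camera']);Rt=np.array(st['tool_rot']);k=K(d)
for P in [[.445,-.3875,.122],[.445,-.3875,.048]]:
    p=T[:3,:3].T@(Rt.T@(np.array(P)-st['position'])-T[:3,3]);print((k@p/p[2])[:2])
```

```text
[ 0.41187946 -0.40397981  0.20106249] [[ 3.02315572e-01  1.57378077e-04  9.53207884e-01]
 [-9.53207884e-01  2.16644431e-04  3.02315536e-01]
 [-1.58929342e-04 -9.99999964e-01  2.15509008e-04]] [-5.62039596e+01  2.45465897e+01  6.99182813e+01  1.44416190e-02
  8.55404288e+01  1.61981826e+01]
0.78 [128.9, 271.8] 101 158 243 297
[267.87965557 142.93992679]
[270.09780007 131.78589089]
```

View pics/w1.png

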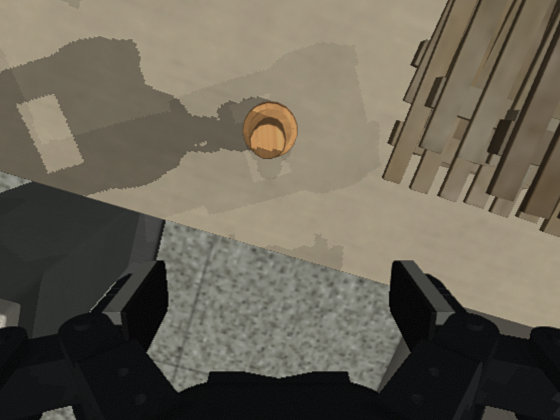

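Emit:
carry_out:
  plan:
    - [[-0.0029, 0, 0.0193], [0, 0, 0], 0.0854]
    - [[-0.0029, 0, 0.0193], [0, 0, 0], 0.0854]
    - [[0, 0.033, 0], [0, 0, 0], 0.0854]
    - [[0, 0.034, 0], [0, 0, 0], 0.07]
    - [[0, 0.034, 0], [0, 0, 0], 0.07]
    - [[0, 0.032, 0], [0, 0, 0], 0.07]
    - [[0, 0, 0], [0, 0, 0], 0.06]
    - [[0, 0, 0], [0, 0, 0], 0.05]
  force: 80

```text
time_s: 2.95
position: [0.4461, -0.3886, 0.0695]
tool_rot: [[0.299, 0.001, 0.954], [-0.954, -0.002, 0.299], [0.002, -1.0, 0.001]]
ft_force: [-0.8, -0.8, -0.6]
grip_width: 0.0507
```

Run:
```python
from h import *
st=env.observe();d=env.get_image('wrist');save(d,'w2.png');print(st['position'],st['grip_width'])
```

```text
[ 0.44611091 -0.38858212  0.06952581] 0.050662038951497894
```

View pics/w2.png

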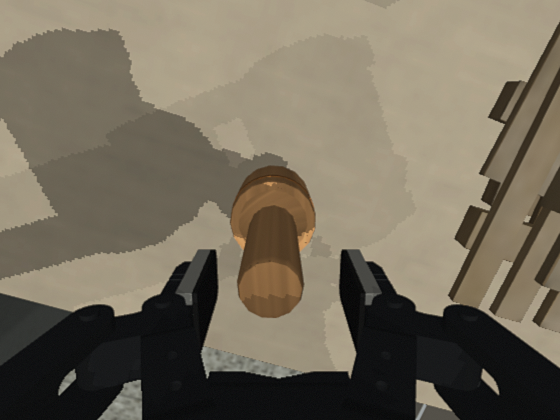

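Emit:
carry_out:
  plan:
    - [[-0.0025, 0, 0], [0, 0, 0], 0.05]
    - [[0, 0, 0], [0, 0, 0], 0.038]
    - [[0, 0, 0], [0, 0, 0], 0.03]
    - [[0, 0, 0], [0, 0, 0], 0.02]
    - [[0, 0, 0], [0, 0, 0], 0.015]
    - [[0, 0, 0], [0, 0, 0], 0.015]
    - [[0, 0, 0], [0, 0, 0], 0.015]
  force: 80

```text
time_s: 3.88
position: [0.4447, -0.386, 0.0688]
tool_rot: [[0.299, 0.001, 0.954], [-0.954, -0.001, 0.299], [0.001, -1.0, 0.0]]
ft_force: [-0.4, 1.0, 4.8]
grip_width: 0.0226
```

Run:
```python
from h import *
st=env.observe();d=env.get_image('wrist');save(d,'w3.png');print(st['position'],st['grip_width'],st['ft_force'])
```

```text
[ 0.44469164 -0.38595184  0.06881085] 0.022619319013619566 [-0.44551386  1.00519988  4.79489807]
```

View pics/w3.png

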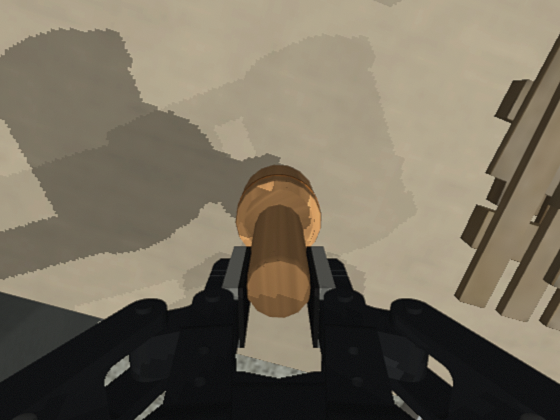

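```bash
python3 - <<'E'
from h import *
st=env.observe();d=env.get_image('wrist')
T=np.array(d['tool_from_camera']);print(T.round(3));k=K(d)
for y in (0,-.019,-.038,-.054):
  for z in (-.011,0,.011):
    p=T[:3,:3].T@(np.array([0.012,y,z])-T[:3,3]);print(y,z,(k@p/p[2])[:2].round(0))
print('handle pts in tool: origin z offsets')
Rt=np.array(st['tool_rot'])
for P in [[.4465,-.387,.122],[.4445,-.3875,.122],[.4445,-.3875,.0]]:
    pt=Rt.T@(np.array(P)-st['position']);p=T[:3,:3].T@(pt-T[:3,3]);print(pt.round(4),(k@p/p[2])[:2].round(0))
E
python3 - <<'E'
import cv2
i=cv2.imread('pics/w3.png');cv2.imwrite('pics/w3z.png',cv2.resize(i[150:360,190:370],None,fx=3.3,fy=2.8,interpolation=cv2.INTER_CUBIC))
E
```

```text
[[ 1.     0.     0.001  0.001]
 [-0.001 -0.276  0.961 -0.173]
 [ 0.    -0.961 -0.276  0.069]
 [ 0.     0.     0.     1.   ]]
0 -0.011 [300. 258.]
0 0 [300. 238.]
0 0.011 [300. 217.]
-0.019 -0.011 [302. 276.]
-0.019 0 [303. 254.]
-0.019 0.011 [303. 231.]
-0.038 -0.011 [305. 298.]
-0.038 0 [306. 274.]
-0.038 0.011 [306. 248.]
-0.054 -0.011 [308. 322.]
-0.054 0 [309. 295.]
-0.054 0.011 [309. 266.]
handle pts in tool: origin z offsets
[ 0.0016 -0.0532  0.0014] [279. 290.]
[ 0.0015 -0.0532 -0.0007] [279. 295.]
[ 0.0014  0.0688 -0.0007] [278. 201.]
```

View pics/w3z.png

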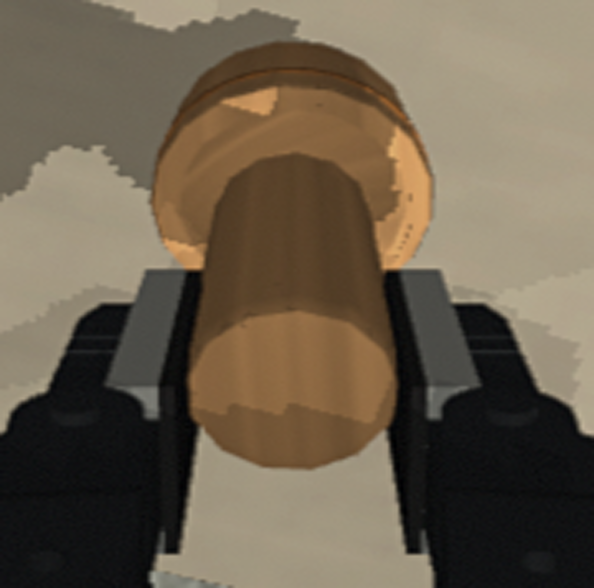

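Emit:
carry_out:
  plan:
    - [[0, -0.01, 0], [0, 0, 0], 0.015]
    - [[0, -0.025, 0], [0, 0, 0], 0.015]
    - [[0, -0.03, 0], [0, 0, 0], 0.015]
    - [[0, -0.03, 0], [0, 0, 0], 0.015]
    - [[0, -0.025, 0], [0, 0, 0], 0.015]
    - [[0, 0, 0], [0, 0, 0], 0.015]

```text
time_s: 4.72
position: [0.4449, -0.3862, 0.1897]
tool_rot: [[0.299, 0.002, 0.954], [-0.954, -0.003, 0.299], [0.003, -1.0, 0.001]]
ft_force: [-0.7, 0.2, -3.0]
grip_width: 0.0228
```

Run:
```python
from h import *
st=env.observe();d=env.get_image('wrist');save(d,'w4.png');print(st['position'],st['grip_width'],st['ft_force'])
Rt=np.array(st['tool_rot']);v=np.array([.5435,-.0948,0])-st['position'];print((Rt.T@v).round(4))
```

```text
[ 0.44492284 -0.38623888  0.18972737] 0.022807871029735114 [-0.65562712  0.15373945 -3.00446184]
[-0.2492  0.1892  0.181 ]
```

View pics/w4.png

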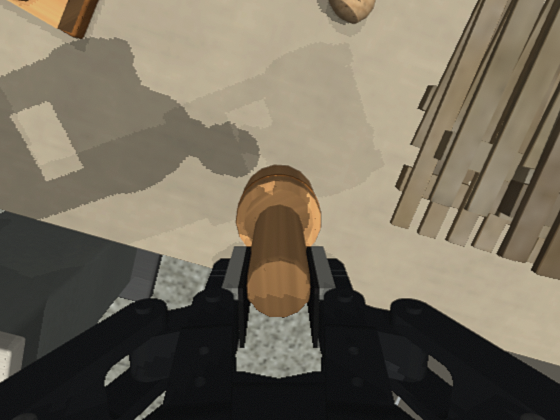

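Emit:
carry_out:
  plan:
    - [[-0.02, 0, 0.0146], [0, 0, 0], 0.015]
    - [[-0.038, 0, 0.0277], [0, 0, 0], 0.015]
    - [[-0.038, 0, 0.0277], [0, 0, 0], 0.015]
    - [[-0.038, 0, 0.0277], [0, 0, 0], 0.015]
    - [[-0.038, 0, 0.0277], [0, 0, 0], 0.015]
    - [[-0.038, 0, 0.0277], [0, 0, 0], 0.015]
    - [[-0.038, 0, 0.0277], [0, 0, 0], 0.015]
    - [[0, 0, 0], [0, 0, 0], 0.015]

```text
time_s: 5.78
position: [0.5427, -0.091, 0.187]
tool_rot: [[0.304, -0.002, 0.953], [-0.953, 0.002, 0.304], [-0.002, -1.0, -0.002]]
ft_force: [0.7, -1.1, -2.5]
grip_width: 0.0224
```

Run:
```python
from h import *
st=env.observe();
Rt=np.array(st['tool_rot']);v=np.array([.5435,-.0948,0])-st['position'];print(st['position'],st['ft_force'],(Rt.T@v).round(4),Rt.round(4))
for n in('side','top'):
    d=env.get_image(n);save(d,n+'2.png')
    for r in env.outline_of('mallet',d)[:1]: print(n,r['conf'],r['pixel'])
    x,y,z=st['position'];print(proj(d,[[x,y,z-.0688],[.5435,-.0948,.07]]))
i=np.hstack([cv2.resize(cv2.imread('pics/side2.png')[130:300,160:300],(400,480)),cv2.resize(cv2.imread('pics/top2.png')[120:220,170:250],(384,480))]);cv2.imwrite('pics/c2.png',i)
```

```text
[ 0.5426737  -0.09100044  0.18702673] [ 0.71313725 -1.06792594 -2.51689759] [ 4.30e-03  1.87e-01 -1.00e-04] [[ 0.3037 -0.0022  0.9528]
 [-0.9528  0.0017  0.3037]
 [-0.0023 -1.     -0.0016]]
side 0.59 [190.1, 234.4]
[[233.8558901  209.37873455]
 [236.59309848 229.99172667]]
top 0.59 [188.2, 227.5]
[[218.21157405 183.36601505]
 [223.92113783 185.26682163]]
```

View pics/c2.png

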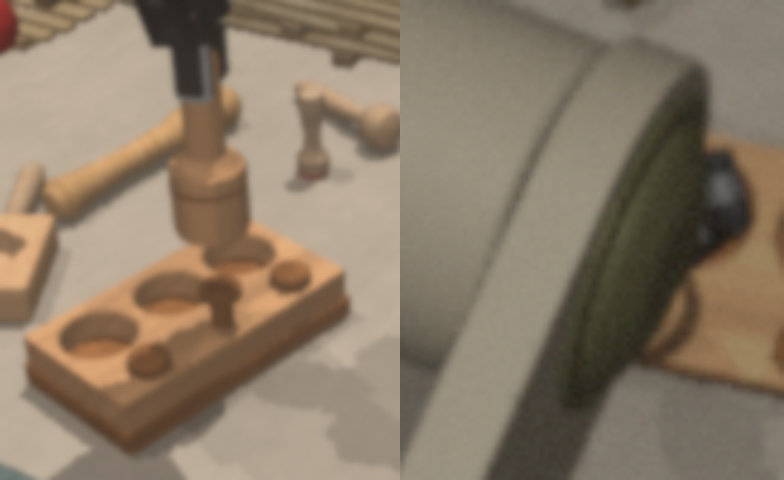

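Emit:
carry_out:
  plan:
    - [[0.003, 0, 0], [0, 0, 0], 0.015]
    - [[0, 0.02, 0], [0, 0, 0], 0.015]
    - [[0, 0.02, 0], [0, 0, 0], 0.015]
    - [[0, 0.004, 0], [0, 0, 0], 0.015]
    - [[0, 0.004, 0], [0, 0, 0], 0.015]
    - [[0, 0.003, 0], [0, 0, 0], 0.015]

```text
time_s: 6.72
position: [0.5445, -0.0983, 0.1385]
tool_rot: [[0.299, 0.003, 0.954], [-0.954, -0.001, 0.299], [0.002, -1.0, 0.002]]
ft_force: [-1.1, 1.1, 4.5]
grip_width: 0.0229
```

Run:
```python
from h import *
st=env.observe();
print(st['position'],st['ft_force'],st['wrist_torque'])
d=env.get_image('side');save(d,'side3.png')
i=cv2.resize(cv2.imread('pics/side3.png')[160:300,160:300],(600,600));cv2.imwrite('pics/c3.png',i)
```

```text
[ 0.54447585 -0.09829785  0.13850296] [-1.13751647  1.1389699   4.52871149] [ 0.09665079  0.21024122 -0.01148891]
```

View pics/c3.png

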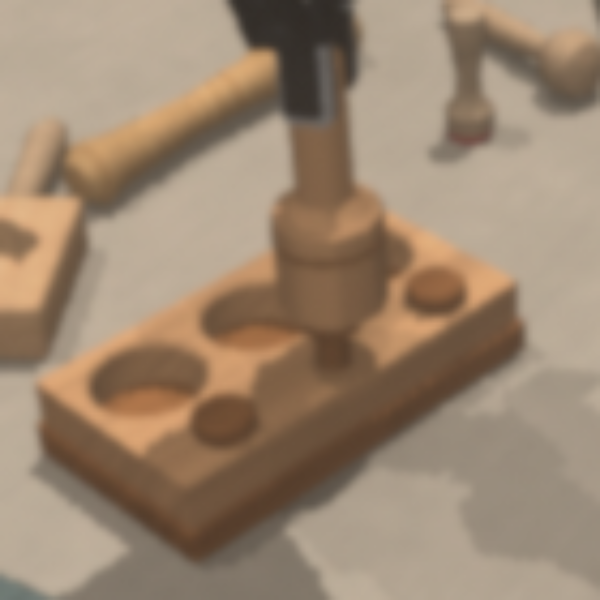

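Emit:
carry_out:
  plan:
    - [[0, 0.003, 0], [0, 0, 0], 0.015]
    - [[0, 0.003, 0], [0, 0, 0], 0.015]
    - [[0, 0.003, 0], [0, 0, 0], 0.015]
    - [[0, 0.003, 0], [0, 0, 0], 0.015]
    - [[0, 0.003, 0], [0, 0, 0], 0.015]
    - [[0, 0.002, 0], [0, 0, 0], 0.015]
    - [[0, 0.001, 0], [0, 0, 0], 0.015]

```text
time_s: 7.65
position: [0.5442, -0.0982, 0.1197]
tool_rot: [[0.299, 0.001, 0.954], [-0.954, -0.001, 0.299], [0.001, -1.0, 0.001]]
ft_force: [0.2, -1.2, 4.1]
grip_width: 0.0223
```

Emit:
carry_out:
  plan:
    - [[0, 0.001, 0], [0, 0, 0], 0.015]
    - [[0, 0.001, 0], [0, 0, 0], 0.015]

```text
time_s: 7.9
position: [0.5447, -0.0982, 0.1187]
tool_rot: [[0.299, 0.003, 0.954], [-0.954, -0.001, 0.299], [0.002, -1.0, 0.002]]
ft_force: [-0.7, 0.5, 18.4]
grip_width: 0.022
```

Run:
```python
from h import *
st=env.observe();
print(st['position'],st['ft_force'],st['wrist_torque'])
d=env.get_image('side');save(d,'side4.png')
i=cv2.resize(cv2.imread('pics/side4.png')[160:300,160:300],(600,600));cv2.imwrite('pics/c4.png',i)
```

```text
[ 0.54466467 -0.09822221  0.11865797] [-0.70519003  0.52730868 18.38322274] [0.10772393 0.35215163 0.01918832]
```

View pics/c4.png

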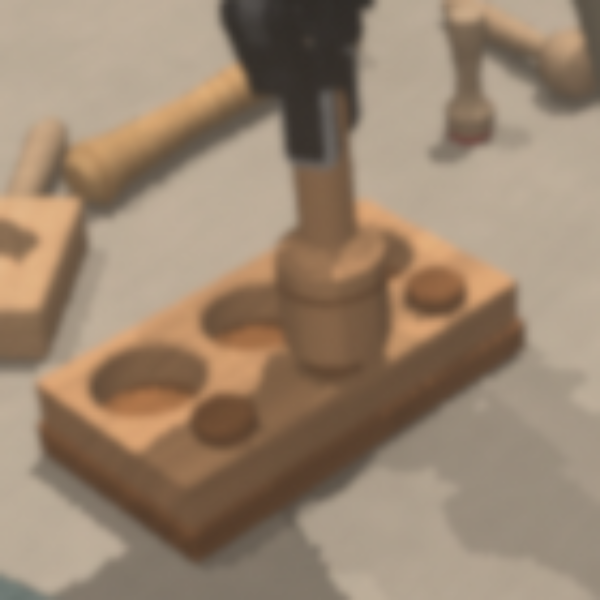

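Emit:
carry_out:
  plan:
    - [[0, 0, 0], [0, 0, 0], 0.015]
    - [[0, -0.01, 0], [0, 0, 0], 0.015]
    - [[0, -0.025, 0], [0, 0, 0], 0.015]
    - [[0, -0.03, 0], [0, 0, 0], 0.015]
    - [[0, -0.015, 0], [0, 0, 0], 0.015]
    - [[0, 0, 0], [0, 0, 0], 0.015]

```text
time_s: 8.7
position: [0.5438, -0.0977, 0.1975]
tool_rot: [[0.299, 0.0, 0.954], [-0.954, 0.0, 0.299], [0.0, -1.0, 0.0]]
ft_force: [-0.5, -0.6, -2.8]
grip_width: 0.0227
```

Run:
```python
from h import *
st=env.observe();
print(st['position'],st['ft_force'])
Rt=np.array(st['tool_rot']);print((Rt.T@(np.array([.445,-.386,st['position'][2]])-st['position'])).round(4))
d=env.get_image('side');save(d,'side5.png')
i=cv2.resize(cv2.imread('pics/side5.png')[130:300,160:300],(500,600));cv2.imwrite('pics/c5.png',i)
```

```text
[ 0.54380086 -0.09773841  0.19749484] [-0.45849692 -0.59127107 -2.79771181]
[ 2.455e-01 -1.000e-04 -1.805e-01]
```

View pics/c5.png

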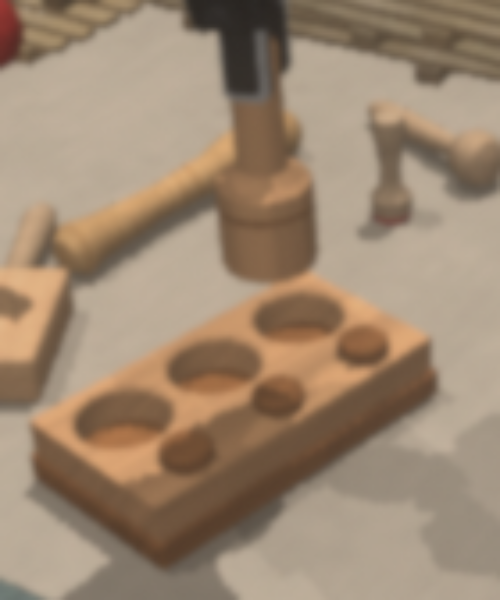

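The side picture shows the middle peg's head level with the other two. Next I carry the mallet back.

Emit:
carry_out:
  plan:
    - [[0.02, 0, -0.0146], [0, 0, 0], 0.015]
    - [[0.038, 0, -0.0277], [0, 0, 0], 0.015]
    - [[0.038, 0, -0.0277], [0, 0, 0], 0.015]
    - [[0.038, 0, -0.0277], [0, 0, 0], 0.015]
    - [[0.038, 0, -0.0277], [0, 0, 0], 0.015]
    - [[0.038, 0, -0.0277], [0, 0, 0], 0.015]
    - [[0.036, 0, -0.0277], [0, 0, 0], 0.015]
    - [[0, 0, 0], [0, 0, 0], 0.015]

```text
time_s: 9.75
position: [0.4432, -0.3888, 0.1951]
tool_rot: [[0.295, -0.002, 0.955], [-0.955, 0.002, 0.295], [-0.003, -1.0, -0.001]]
ft_force: [0.2, 0.9, -3.4]
grip_width: 0.0227
```

Emit:
carry_out:
  plan:
    - [[0, 0.02, 0], [0, 0, 0], 0.015]
    - [[0, 0.03, 0], [0, 0, 0], 0.015]
    - [[0, 0.03, 0], [0, 0, 0], 0.015]
    - [[0, 0.02, 0], [0, 0, 0], 0.015]
    - [[0, 0.01, 0], [0, 0, 0], 0.015]
    - [[0, 0.008, 0], [0, 0, 0], 0.015]
    - [[0, 0.004, 0], [0, 0, 0], 0.015]
    - [[0, 0, 0], [0, 0, 0], 0.015]

```text
time_s: 10.75
position: [0.4449, -0.3867, 0.0754]
tool_rot: [[0.299, 0.0, 0.954], [-0.954, -0.0, 0.299], [0.0, -1.0, 0.0]]
ft_force: [0.3, -0.2, -2.6]
grip_width: 0.0223
```

Run:
```python
from h import *
st=env.observe();
print(st['position'],st['ft_force'],st['tool_rot'])
d=env.get_image('side');save(d,'side6.png')
i=cv2.resize(cv2.imread('pics/side6.png')[120:220,320:400],(480,600));cv2.imwrite('pics/c6.png',i)
```

```text
[ 0.44494563 -0.38673455  0.07540318] [ 0.29983594 -0.17656117 -2.56426554] [[ 2.99131629e-01  2.03725154e-04  9.54211836e-01]
 [-9.54211824e-01 -2.02099680e-04  2.99131668e-01]
 [ 2.53786551e-04 -9.99999959e-01  1.33942544e-04]]
```

View pics/c6.png

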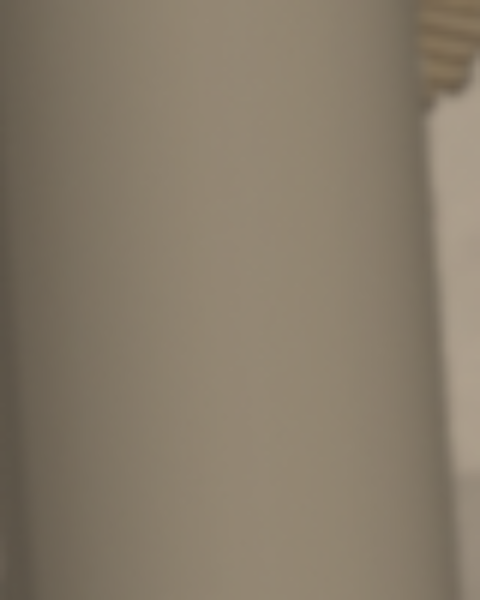

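The arm blocks the side view here, so I go down by force. About 6–7 mm remain.

Emit:
carry_out:
  plan:
    - [[0, 0.002, 0], [0, 0, 0], 0.015]
    - [[0, 0.002, 0], [0, 0, 0], 0.015]
    - [[0, 0.001, 0], [0, 0, 0], 0.015]
    - [[0, 0.001, 0], [0, 0, 0], 0.015]
    - [[0, 0, 0], [0, 0, 0], 0.015]

```text
time_s: 11.42
position: [0.4448, -0.3867, 0.0692]
tool_rot: [[0.299, -0.0, 0.954], [-0.954, 0.0, 0.299], [-0.0, -1.0, -0.0]]
ft_force: [-0.2, -0.3, -2.7]
grip_width: 0.0226
```

Emit:
carry_out:
  plan:
    - [[0, 0.0006, 0], [0, 0, 0], 0.015]
    - [[0, 0, 0], [0, 0, 0], 0.015]

```text
time_s: 11.68
position: [0.4449, -0.3868, 0.0689]
tool_rot: [[0.299, 0.0, 0.954], [-0.954, -0.0, 0.299], [0.0, -1.0, 0.0]]
ft_force: [-0.2, 0.1, -0.1]
grip_width: 0.0227
```

Emit:
carry_out:
  plan:
    - [[0, 0, 0], [0, 0, 0], 0.026]
    - [[0, 0, 0], [0, 0, 0], 0.03]
    - [[0, 0, 0], [0, 0, 0], 0.04]
    - [[0, 0, 0], [0, 0, 0], 0.055]
    - [[0, 0, 0], [0, 0, 0], 0.07]
    - [[0, 0, 0], [0, 0, 0], 0.07]

```text
time_s: 12.42
position: [0.4449, -0.3867, 0.0686]
tool_rot: [[0.299, 0.0, 0.954], [-0.954, -0.0, 0.299], [0.0, -1.0, 0.0]]
ft_force: [0.1, 0.7, 0.7]
grip_width: 0.0703
```

Run:
```python
from h import *
st=env.observe();d=env.get_image('wrist');save(d,'w7.png');print(st['position'],st['grip_width'],st['ft_force'])
```

```text
[ 0.44487166 -0.38672447  0.06864276] 0.07034234820116941 [0.06430657 0.73345298 0.67255204]
```

View pics/w7.png

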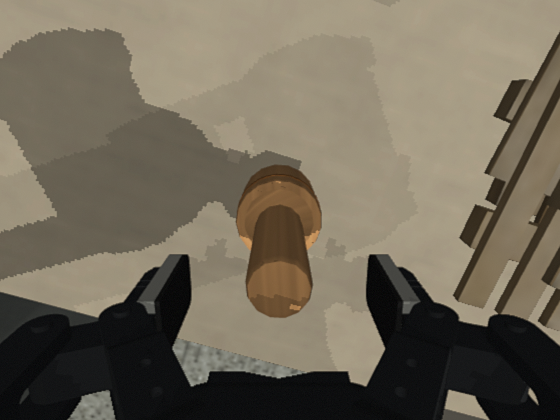

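The wrist picture shows the mallet standing upright at column 279, clear of both pads. I retreat straight up, then back.

Emit:
carry_out:
  plan:
    - [[0, -0.02, 0], [0, 0, 0], 0.075]
    - [[0, -0.03, 0], [0, 0, 0], 0.075]
    - [[0, -0.035, 0], [0, 0, 0], 0.075]
    - [[0, -0.035, 0], [0, 0, 0], 0.075]
    - [[0, -0.03, 0], [0, 0, 0], 0.075]
    - [[0, 0, -0.03], [0, 0, 0], 0.075]
    - [[0, 0, -0.03], [0, 0, 0], 0.075]
    - [[0, 0, 0], [0, 0, 0], 0.075]

```text
time_s: 13.48
position: [0.3864, -0.4052, 0.2189]
tool_rot: [[0.297, -0.0, 0.955], [-0.955, -0.0, 0.297], [0.0, -1.0, -0.0]]
ft_force: [0.3, 0.4, 0.0]
grip_width: 0.075
```

Emit:
carry_out:
  plan:
    - [[0.01, 0, -0.04], [0, 0, 0], 0.075]
    - [[0.01, 0, -0.04], [0, 0, 0], 0.075]
    - [[0.01, 0, -0.04], [0, 0, 0], 0.075]
    - [[0, 0, 0], [0, 0, 0], 0.075]
    - [[0, 0, 0], [0, 0, 0], 0.075]
    - [[0, 0, 0], [0, 0, 0], 0.075]

```text
time_s: 14.22
position: [0.2831, -0.4686, 0.2186]
tool_rot: [[0.301, 0.0, 0.954], [-0.954, 0.0, 0.301], [-0.0, -1.0, 0.0]]
ft_force: [-0.6, -0.8, -0.5]
grip_width: 0.075
```

Run:
```python
from h import *
st=env.observe();print(st['position'],st['qvel'].round(2),st['time_s'])
for n in('side','top'):
    d=env.get_image(n);save(d,n+'8.png')
    for t in('mallet','peg'):
        for r in env.outline_of(t,d)[:1]: print(n,t,r['conf'],r['pixel'])
a=cv2.resize(cv2.imread('pics/side8.png')[140:300,160:400],(800,533));cv2.imwrite('pics/c8.png',a)
```

```text
[ 0.28312727 -0.46860538  0.21863184] [-0.14 -0.05 -0.07  0.05 -0.1  -0.19] 14.225
side peg 0.52 [239.5, 236.4]
top mallet 0.69 [231.4, 365.3]
top peg 0.6 [188.6, 226.9]
```

View pics/c8.png

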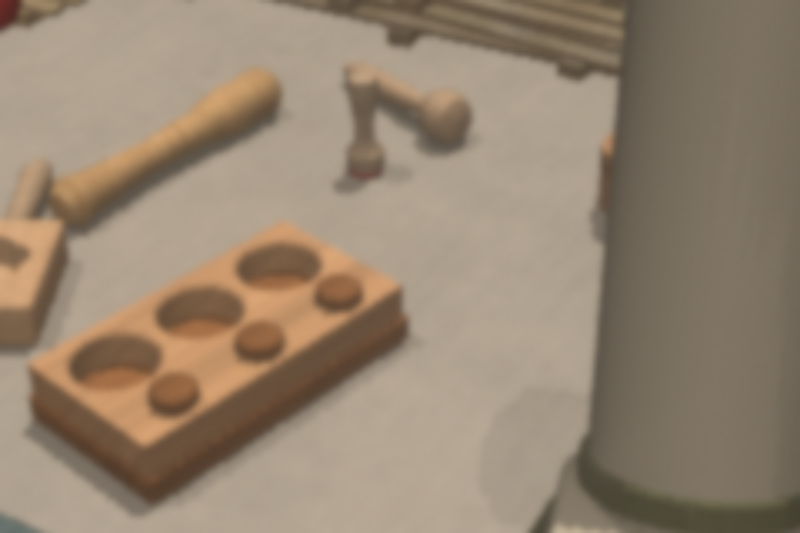

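View pics/top8.png

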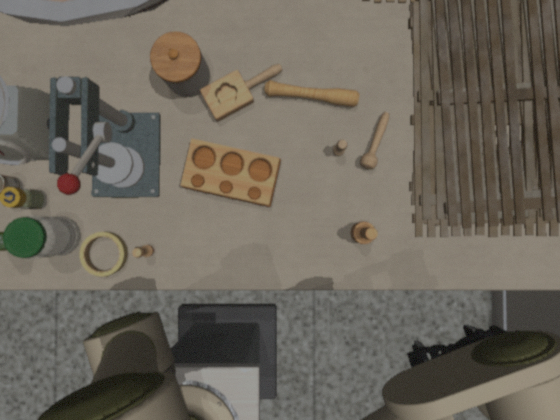

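The top picture shows the mallet standing upright at about (233, 364), as at the start. The side picture shows all three pegs level, and the arm is clear. I hand the job in.

Run:
```python
from rig import env
print(env.close_job())
```

```text
the job is handed in; nothing more can be done
None
```

The proud peg, the middle one of the three, is home. The mallet stands upright on the bench where it started, released, and I handed the job in at about 14 s.

- **Peg:** I gripped the mallet by its handle and pressed the peg straight down with its face. The press ended with a reading of 18 N at the wrist, or about 21 N counting the mallet's weight, more than the 8–12 N the peg needs to move. The face was then at about 50 mm, the fully home height. The side picture afterwards shows its head level with the other two.
- **Mallet:** I set it down until the bench carried its weight, opened the fingers and backed away. The top picture shows it upright in its original place, with the arm clear of everything.

**Checks that disagreed or were missing:**
- The finger opening read 22.6 mm on a 25 mm handle, though the mallet was centred and the grip held.
- The mallet met the peg about 3–4 mm off centre.
- The arm blocked most of the side camera's view of the mallet at the end, so I could only confirm it stands upright from the wrist and top pictures.

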